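Turn the parts carousel to the orange bin and lock it

ROBOT

A 7-joint arm with a two-finger parallel gripper is mounted at the origin on the work surface. World frame = base frame: x ahead of the robot, y to its left, z up, the work surface at z = 0. Lengths are in m, angles in rad, forces in N, time in s.
With the tool pointing down it reaches from about 0.425 to 0.925 m from the base axis. Payload 6.8 kg.
Tool frame: the origin (TCP) lies between the finger pads; the fingertips stand r.tcp_to_tips ahead of it and the grasp point (between the pads) lies 3 mm ahead of it (r.tcp_to_tips is the distance from the TCP to the fingertips, in m); z points along the fingers, y is the line along which they close (so a half turn about z gives the same grasp; the last joint's range is limited). The gripper opens to 85 mm and grips with 20 to 120 N. Pads are 22 mm wide; open, the fingers measure 114 mm over their backs; the gripper's body (76 mm by 85 mm) begins 54 mm behind the grasp point. The pads swing forward as they close: fully open they stand 13 mm farther back than shut.
Start: joints at [1.19, 0.477, 0.022, 1.555, -0.011, 1.109, -0.083], TCP at [0.182, -0.65, 0.253] pointing down, gripper open.
Joint ranges: [-2.96, 2.96], [-0.34, 2.1], [-1.41, 1.46], [0.24, 2.44], [-1.37, 4.51], [0.17, 1.92], [-2.96, 2.96]. Speed limits (rad/s): [2.39, 2.39, 3.14, 3.14, 3.14, 3.14, 3.14].

INTERFACE

Orientations are given as a rotation vector (axis times angle).
In Python, from bench import r gives the robot as it stands. The module is installed in compiled form; this text tells all that it offers.
- The arm moves only by the tool step_arm, never from a script. Its argument "moves" is a list of rows, each an object of numbers: "rx", "ry", "rz": the turn, a rotation vector about the tool's x, y, z in degrees; "dx", "dy", "dz": the shift along the tool's x, y, z in mm; "gripper": the opening, from -1 (shut) to 1 (fully open). In form: [{"rx": .., "ry": .., "rz": .., "dx": .., "dy": .., "dz": .., "gripper": ..}, ...]. A call has 1 to 20 rows; each row shifts and turns the commanded pose from where the row before left it, along the tool's axes as they then stand; what a row does not reach is not made up. A row lasts 1/8 s, in which the tool goes at most 62.5 mm and 10.7 degrees, less where a joint would pass 70% of its speed; a pose out of reach is approached as far as the arm can. A call is refused whole if a number of a shift passes 62.5 or a number of a turn 10.7, either way. A call with a gripper value outside its range is refused whole. The fingers move at their own pace and stop on an object; "grip_force" is the grip in N (left out, the last holds). Time passes only in rows, so rows that do not move let the fingers close. It gives the time, the measured TCP pose, the force, the opening and the grip force at its end, in the units of the state.
- r.get_obs(): the state, without advancing time (a new reading comes with each control period).
- r.grab_frame(name): name is "scene" or "top"; returns the picture (384x512x3 uint8, blue, green, red); there is no depth.
- r.camera_info(name): a dict with "mtx" (3x3 intrinsics, pixels), "rvec" (rotation vector, rad) and "tvec" (3), from world to camera coordinates, as OpenCV has them. Camera axes: x right, y down, z forward; pixel columns grow to the right and rows downward; lengths in m; the calibration is good to about 2 mm. A picture is of the moment at which its call begins. camera_info takes no time and is no camera call.
- r.hand_in(): hands the job in; it is judged then, once.
The state is a dict: "clock": time; "joints": joint angles; "qvel": joint speeds; "tau": joint torques, N m; "tcp_pos": TCP position; "orientation": TCP orientation; "contact_force": force on the tool from outside, world axes, zero at the start; "moment": the same for the moment, N m; "grip_width": finger opening in m; "gripper_force": force on a finger pad.
Only numpy, scipy, OpenCV 4.12 (cv2) and the standard library are available. Lean on these libraries where they do the work, as an engineer would, in place of code of your own. Each camera call takes 0.05 s, during which the arm holds its last target. There are 200 camera calls.

TASK

Turn the parts carousel by its plain white rim (nothing sticks out to push against, so press a fingertip on the rim and drag it round) until the orange bin and its orange stripe stand at the red pointer, and let go of it. Then swing the black-knobbed locking lever fully over, away from the robot. Work gently: never load the carousel with more than 16 N or the lever with more than 25 N, keep off the bins, and leave the bottle, the reel and the screwdriver where they are.

Things in the scene. Friction and masses are not known exactly. Their poses are not given: they have to be found in the camera images.
- stand: Fixed grey stand with all it carries (platter, bins, pointer). Origin: on the table under the platter's axis; z is up, its -x axis points to the front, at the red pointer. Place and yaw vary. On it turns a white disc, radius 140 mm, 20 mm thick, top nominally 60 mm above the table. Platter, stand and lever are rigid: a few mm too far is too much force.
- mark (a point): Middle of the orange stripe on the rim's top, 130 mm from the axis; turns with the platter. The plain top ring is free from radius 95 to 140 mm. The worn bearing leans 0.05 to 0.075 rad in an untold direction that varies and does not turn with the platter: going round, the rim's top runs from up to 9 mm below to 9 mm above nominal. It must be felt.
- rim (a point): Plain spot on the rim's top opposite the stripe, 130 mm from the axis; turns with the platter. The platter turns endlessly both ways, stays where left and needs about 5.8 N along the rim. It starts 0.8 rad or more away from the pointer, either way. A fingertip's friction coefficient on it is about 0.8 to 1.2, so some 8 to 12 N of downward press drags it.
- pointer (a point): Top of the red pointer (34 x 14 mm, on a post of the stand), 150 mm from the axis at the front, 54 mm above the table. Fixed to the stand; its tip comes to 148 mm from the axis.
- bins: Six open bins 50 x 38 mm, 36 mm high, standing on the platter in a circle, long side radial, out to 93 mm from the axis; their tops are 88 to 104 mm above the table. One is orange, five are blue; they are fixed to the platter and turn with it. Origin: on the axis, on the platter's top. Not to be touched.
- lock (a joint): Angle of the locking lever (rad): 0 leaning to the front (stand -x, towards the robot), 1.0 fully over, leaning away along stand +x, against its stop. It stays where it is left and moves with about 1 N at the knob.
- lock_tip (a point): Centre of the lever's black ball knob, 26 mm across, on a 10 mm rod, 80 mm from its pivot. The pivot runs along stand y at (-100, -190, 22) mm in the stand's frame. The knob is 92 mm above the table at both ends of its swing, 102 mm in the middle, and travels 77 mm along stand +x.
- lock_base: Grey block of the locking lever, with the lever: 70 x 50 mm, 25 mm high, round drum to 35 mm. Origin: centre of its underside, always at (-100, -190, 0) mm in the stand's frame and turned like the stand.
- bottle: Loose bystander: closed bottle, 48 mm across, 100 mm high, blue cap; origin at the centre of its underside.
- reel: Loose bystander: black component reel lying flat, 90 mm across, 12 mm high; origin at the centre of its underside.
- driver: Loose bystander: screwdriver, yellow handle, 200 mm long, 26 mm thick, lying flat; origin below its middle, handle along its -x.
Not all that is in view belongs to the job. Of the things like the lock_base, leave any that is blue; of the rest the larger one is meant.

How it is judged:
On the way, in this order (a step that is already met when the one before it is completed fails the run):
1. the orange bin stands at the red pointer, the platter at rest and let go (y of mark in the frame of stand between -0.009 and 0.009 m and x of mark in the frame of stand below -0.1 m and angular speed of bins below 0.05 rad/s and contact force between the fingers and stand below 0.5 N), for 0.3 s.
2. the locking lever is fully over (value of joint lock above 0.9 rad), for 0.2 s.
At the end, for the whole second after the job is handed in: The orange stripe stands at the pointer to within 9 mm sideways (about 4 degrees), the platter at rest, and the lever is at 0.9 rad or more of its 1.0 rad swing (y of mark in the frame of stand between -0.009 and 0.009 m and x of mark in the frame of stand below -0.1 m and angular speed of bins below 0.05 rad/s and value of joint lock above 0.9 rad); the robot touches nothing.
It fails at once if more than 25 N between the robot and the lever (contact force between any of the fingers, the arm and lock_base above 25 N).
It fails at once if more than 16 N between the robot and the carousel (contact force between any of the fingers, the arm and stand above 16 N).
It fails at once if the bins touched with more than 1 N (contact force between any of the fingers, the arm and bins above 1 N).
It fails at once if a bystander moved by more than 20 mm (distance of any of bottle, reel, driver from where it was at the start of the episode above 0.02 m).
It also fails if it takes over 72 s, if anything falls off the work surface, if the arm or the gripper's body presses on something with over 40 N, if the wrist force passes 120 N, or if a joint passes its speed limit or range.

## Working session

There is one attempt and no reset: what is moved stays moved. The work goes in short steps, Python scripts to look and compute and a tool call to move; the robot and the scene stay as the last step left them, time stands still between calls to the robot, and variables do not carry over. Pictures are saved under pics/ and viewed, at most 10 in all, crops included, and the job is handed in when it is done.

Besides the shell and the picture viewer there is one more tool, called after "Request:" as a command line: name --argument value ..., lists and objects as JSON in quotes. step_arm: Moves the arm, as the interface text tells. Its arguments: {"type":"object","properties":{"moves":{"type":"array","items":{"type":"object","properties":{"rx":{"type":"number"},"ry":{"type":"number"},"rz":{"type":"number"},"dx":{"type":"number"},"dy":{"type":"number"},"dz":{"type":"number"},"gripper":{"type":"number"}}}},"grip_force":{"type":"number"}},"required":["moves"]}

```bash
mkdir -p pics
python3 - <<'E'
from bench import r
import cv2
for n in("scene","top"):
    cv2.imwrite(f"pics/{n}0.png",r.grab_frame(n)); print(n,r.camera_info(n))
print(r.get_obs(), r.tcp_to_tips)
E
```

```text
scene {'mtx': array([[390.9504526 ,   0.        , 245.30579431],
       [  0.        , 390.9504526 , 197.53904933],
       [  0.        ,   0.        ,   1.        ]]), 'rvec': array([ 1.29634343,  2.4395435 , -0.78314748]), 'tvec': array([ 0.3134993 , -0.35408435,  1.36358499])}
top {'mtx': array([[496.54377256,   0.        , 253.18558067],
       [  0.        , 496.54377256, 196.51851843],
       [  0.        ,   0.        ,   1.        ]]), 'rvec': array([ 2.14195426, -2.09474784,  0.18549434]), 'tvec': array([0.03719131, 0.56544222, 1.0281222 ])}
{'clock': 0.1, 'joints': array([ 1.18992133,  0.47770759,  0.02231104,  1.55633059, -0.01151264,
        1.10929348, -0.0831371 ]), 'qvel': array([-1.27626650e-03, -2.05762511e-03, -3.13200011e-04, -1.20275138e-03,
       -6.53215557e-04,  3.33976308e-04,  9.10942940e-06]), 'tau': array([ 4.08487118e-03, -5.97759712e+01,  1.61299881e+00, -2.81955063e+01,
        1.26615641e-02,  5.00901660e-03, -7.17640688e-06]), 'tcp_pos': array([ 0.18173212, -0.64957042,  0.25243818]), 'orientation': array([-3.11085026e+00, -4.26940438e-01,  4.84629563e-04]), 'contact_force': array([-0.65445503, -0.09659053,  0.87658563]), 'moment': array([ 0.04824787, -0.08403292, -0.01077411]), 'gripper_force': 0.0, 'grip_width': 0.08564028238201948} 0.022
```

View pics/scene0.png

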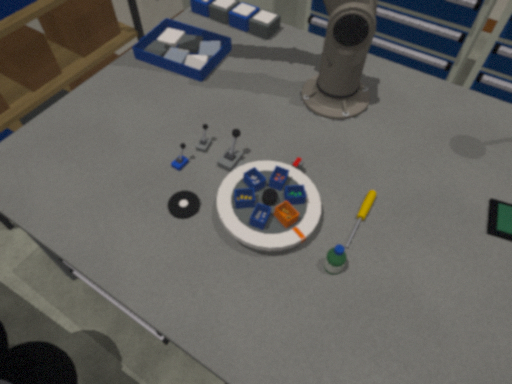

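View pics/top0.png

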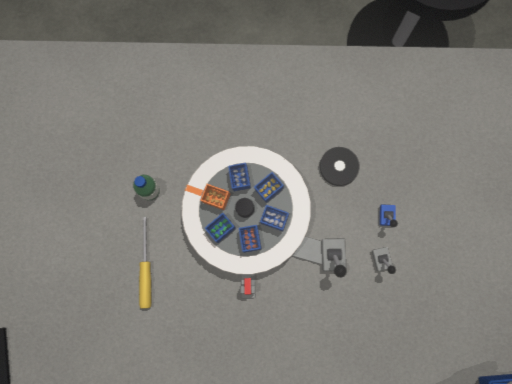

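Top view: carousel centre is at about (246,209), the orange stripe at (194,190), and the red pointer at (248,287). There are three lever candidates: blue (388,214), small grey (382,258) and large grey (334,252). The large grey one fits, since it isn't blue and is the larger of the other two. I'll measure and confirm in a crop.

```bash
cat > h.py <<'E'
import numpy as np, cv2
from bench import r
def ray(n,uv):
    c=r.camera_info(n);R,_=cv2.Rodrigues(c["rvec"]);C=-R.T@np.ravel(c["tvec"])
    return C,R.T@np.linalg.inv(c["mtx"])@np.array([*uv,1.])
def at(n,uv,z):
    C,d=ray(n,uv);return C+d*(z-C[2])/d[2]
def proj(n,P):
    c=r.camera_info(n);return cv2.projectPoints(np.array(P,float).reshape(-1,1,3),c["rvec"],c["tvec"],c["mtx"],None)[0][:,0]
def cen(m):
    ys,xs=np.nonzero(m);return np.array([xs.mean(),ys.mean()]),len(xs)
def stand(yaw,o,p): # stand->world
    c,s=np.cos(yaw),np.sin(yaw);return np.array([o[0]+c*p[0]-s*p[1],o[1]+s*p[0]+c*p[1],p[2]])
def masks(f):
    h=cv2.cvtColor(f,cv2.COLOR_BGR2HSV);H,S,V=cv2.split(h)
    return dict(white=(S<40)&(V>170),red=((H<4)|(H>174))&(S>150)&(V>100),orange=(H>=5)&(H<=14)&(S>150)&(V>120))
E
python3 - <<'E'
from h import *
f=cv2.imread("pics/top0.png");M=masks(f)
n,l,st,_=cv2.connectedComponentsWithStats(M["white"].astype(np.uint8))
i=1+np.argmax(st[1:,4]);cs,_=cv2.findContours((l==i).astype(np.uint8),0,1)
c=max(cs,key=len);h=cv2.convexHull(c);e=cv2.fitEllipse(h);print(e)
W=np.array([at("top",p[0],.055)[:2] for p in h]) 
A=np.c_[2*W,np.ones(len(W))];s=np.linalg.lstsq(A,(W**2).sum(1),rcond=None)[0];print("disc",s[:2],np.sqrt(s[2]+s[:2]@s[:2]))
R=M["red"].copy();R[:270]=0
p,k=cen(R);P=at("top",p,.054);print("ptr",p,k,P)
O=M["orange"].copy();O[:,203:]=0
p,k=cen(O);Q=at("top",p,.06);print("stripe",p,k,Q)
print("yaw",np.arctan2(*( s[:2]-P[:2])[::-1]),"dist",np.linalg.norm(s[:2]-P[:2]),np.linalg.norm(s[:2]-Q[:2]))
yaw=np.arctan2(*( s[:2]-P[:2])[::-1]);o=s[:2]
L=stand(yaw,o,[-.1,-.19,0]);K=stand(yaw,o,[-.1385,-.19,.092])
print("base",L,proj("top",L),"knob",K,proj("top",K),"stripe ang",np.arctan2(*(Q[:2]-o)[::-1]), "front",np.arctan2(*(P[:2]-o)[::-1]))
print("knob px->",at("top",(340,271),.092))
print(proj("top",[*P[:2],.054]))
g=cv2.resize(f[140:310,180:410],None,fx=3,fy=3,interpolation=cv2.INTER_CUBIC);cv2.imwrite("pics/crop.png",g)
E
```

```text
((245.78245544433594, 209.56532287597656), (127.58123779296875, 129.27212524414062), 61.78200149536133)
disc [0.53844473 0.0653231 ] 0.1398457651273641
ptr [247.02631579 285.89473684] 76 [0.37268519 0.05829086 0.054     ]
stripe [194.02985075 190.34328358] 67 [0.5740523  0.17838413 0.06      ]
yaw 0.04239893870768524 dist 0.16590864301498146 0.11853562482660085
base [ 0.44658799 -0.12874477  0.        ] [[332.0964932  254.45294148]] knob [ 0.40812259 -0.13037664  0.092     ] [[339.63943023 270.23944506]] stripe ang 1.26568906303985 front -3.099193714882108
knob px-> [ 0.4066054 -0.1310957  0.092    ]
[[247.02631579 285.89473684]]
```

View pics/crop.png

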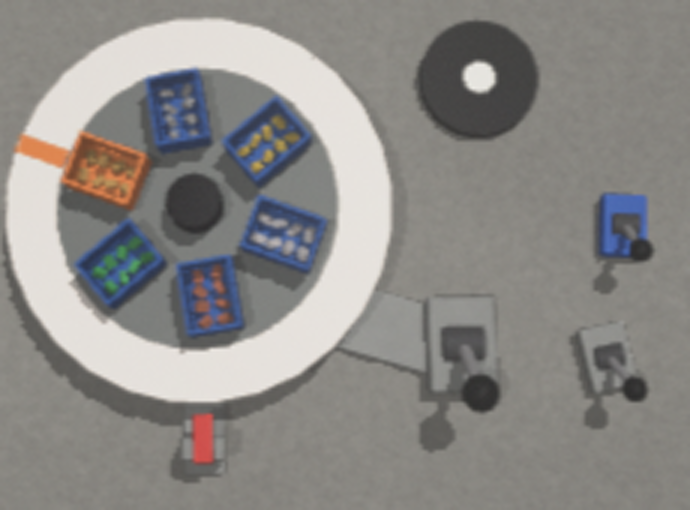

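The crop confirms the large grey lever beside the carousel. Its modelled knob position matches its pixels to about 1 mm. The platter must turn about +1.92 rad, counterclockwise from above. I'll shut the fingers and go over the rim at -55° on the far right side.

Request:
step_arm --moves '[{"dx": 36,"dy": -29.6,"gripper": -1},{"dx": 36,"dy": -29.6,"gripper": -1},{"dx": 36,"dy": -29.6,"gripper": -1},{"dx": 36,"dy": -29.6,"gripper": -1},{"dx": 36,"dy": -29.6,"gripper": -1},{"dx": 36,"dy": -29.6,"gripper": -1},{"dx": 36,"dy": -29.6,"gripper": -1},{"dx": 36,"dy": -29.6,"gripper": -1},{"dx": 36,"dy": -29.6,"gripper": -1},{"dx": 36,"dy": -29.6,"gripper": -1},{"dx": 36,"dy": -29.6,"gripper": -1},{"dx": 36,"dy": -29.6,"gripper": -1},{"dx": 36,"dy": -29.6,"gripper": -1},{"dx": 36,"dy": -29.6,"gripper": -1},{"dx": 36,"dy": -29.6,"gripper": -1},{"dx": 36,"dy": -29.6,"gripper": -1},{"gripper": -1},{"gripper": -1}]' --grip_force 20

```text
invalid input at $.moves[0]: expected keys rx, ry, rz, dx, dy, dz, gripper
```

Request:
step_arm --moves '[{"rz": 10.1,"gripper": -1},{"rz": 10.1,"gripper": -1},{"rz": 10.1,"gripper": -1},{"rz": 10.1,"gripper": -1},{"rz": 10.1,"dz": 30,"gripper": -1},{"rz": 10.1,"dz": 30,"gripper": -1},{"rz": 10.1,"dz": 30,"gripper": -1},{"dz": 30,"gripper": -1},{"gripper": -1}]'

```text
invalid input at $.moves[0]: expected keys rx, ry, rz, dx, dy, dz, gripper
```

Request:
step_arm --moves '[{"rx": 0,"ry": 0,"rz": 0,"dx": 36,"dy": -29.6,"dz": 0,"gripper": -1},{"rx": 0,"ry": 0,"rz": 0,"dx": 36,"dy": -29.6,"dz": 0,"gripper": -1},{"rx": 0,"ry": 0,"rz": 0,"dx": 36,"dy": -29.6,"dz": 0,"gripper": -1},{"rx": 0,"ry": 0,"rz": 0,"dx": 36,"dy": -29.6,"dz": 0,"gripper": -1},{"rx": 0,"ry": 0,"rz": 0,"dx": 36,"dy": -29.6,"dz": 0,"gripper": -1},{"rx": 0,"ry": 0,"rz": 0,"dx": 36,"dy": -29.6,"dz": 0,"gripper": -1},{"rx": 0,"ry": 0,"rz": 0,"dx": 36,"dy": -29.6,"dz": 0,"gripper": -1},{"rx": 0,"ry": 0,"rz": 0,"dx": 36,"dy": -29.6,"dz": 0,"gripper": -1},{"rx": 0,"ry": 0,"rz": 0,"dx": 36,"dy": -29.6,"dz": 0,"gripper": -1},{"rx": 0,"ry": 0,"rz": 0,"dx": 36,"dy": -29.6,"dz": 0,"gripper": -1},{"rx": 0,"ry": 0,"rz": 0,"dx": 36,"dy": -29.6,"dz": 0,"gripper": -1},{"rx": 0,"ry": 0,"rz": 0,"dx": 36,"dy": -29.6,"dz": 0,"gripper": -1},{"rx": 0,"ry": 0,"rz": 0,"dx": 36,"dy": -29.6,"dz": 0,"gripper": -1},{"rx": 0,"ry": 0,"rz": 0,"dx": 36,"dy": -29.6,"dz": 0,"gripper": -1},{"rx": 0,"ry": 0,"rz": 0,"dx": 36,"dy": -29.6,"dz": 0,"gripper": -1},{"rx": 0,"ry": 0,"rz": 0,"dx": 36,"dy": -29.6,"dz": 0,"gripper": -1},{"rx": 0,"ry": 0,"rz": 0,"dx": 0,"dy": 0,"dz": 0,"gripper": -1}]' --grip_force 20

```text
clock: 2.22
tcp_pos: [0.6101, -0.0339, 0.2528]
orientation: [-3.108, -0.437, -0.001]
contact_force: [-0.1, 0.0, -0.5]
grip_width: 0.0001
gripper_force: 0.0
```

Request:
step_arm --moves '[{"rx": 0,"ry": 0,"rz": 10.1,"dx": 0,"dy": 0,"dz": 0,"gripper": -1},{"rx": 0,"ry": 0,"rz": 10.1,"dx": 0,"dy": 0,"dz": 0,"gripper": -1},{"rx": 0,"ry": 0,"rz": 10.1,"dx": 0,"dy": 0,"dz": 0,"gripper": -1},{"rx": 0,"ry": 0,"rz": 10.1,"dx": 0,"dy": 0,"dz": 0,"gripper": -1},{"rx": 0,"ry": 0,"rz": 10.1,"dx": 0,"dy": 0,"dz": 30,"gripper": -1},{"rx": 0,"ry": 0,"rz": 10.1,"dx": 0,"dy": 0,"dz": 30,"gripper": -1},{"rx": 0,"ry": 0,"rz": 10.1,"dx": 0,"dy": 0,"dz": 30,"gripper": -1},{"rx": 0,"ry": 0,"rz": 0,"dx": 0,"dy": 0,"dz": 30,"gripper": -1},{"rx": 0,"ry": 0,"rz": 0,"dx": 0,"dy": 0,"dz": 0,"gripper": -1}]'

```text
clock: 3.35
tcp_pos: [0.6066, -0.0397, 0.1309]
orientation: [2.782, -1.452, -0.008]
contact_force: [0.4, -0.3, 0.7]
grip_width: -0.0002
gripper_force: 0.0
```

Request:
step_arm --moves '[{"rx": 0,"ry": 0,"rz": 0,"dx": 0,"dy": 0,"dz": 20,"gripper": -1},{"rx": 0,"ry": 0,"rz": 0,"dx": 0,"dy": 0,"dz": 16,"gripper": -1},{"rx": 0,"ry": 0,"rz": 0,"dx": 0,"dy": 0,"dz": 2,"gripper": -1},{"rx": 0,"ry": 0,"rz": 0,"dx": 0,"dy": 0,"dz": 0,"gripper": -1}]'

```text
clock: 3.85
tcp_pos: [0.6093, -0.039, 0.0959]
orientation: [-2.785, 1.453, -0.001]
contact_force: [0.4, -0.7, -0.1]
grip_width: 0.0001
gripper_force: 0.0
```

Request:
step_arm --moves '[{"rx": 0,"ry": 0,"rz": 0,"dx": 0,"dy": 0,"dz": 2,"gripper": -1},{"rx": 0,"ry": 0,"rz": 0,"dx": 0,"dy": 0,"dz": 0,"gripper": -1},{"rx": 0,"ry": 0,"rz": 0,"dx": 0,"dy": 0,"dz": 0,"gripper": -1}]'

```text
clock: 4.22
tcp_pos: [0.6091, -0.0388, 0.0935]
orientation: [-2.786, 1.452, -0.0]
contact_force: [0.6, -0.5, 0.2]
grip_width: -0.0002
gripper_force: 0.0
```

Request:
step_arm --moves '[{"rx": 0,"ry": 0,"rz": 0,"dx": 0,"dy": 0,"dz": 2,"gripper": -1},{"rx": 0,"ry": 0,"rz": 0,"dx": 0,"dy": 0,"dz": 0,"gripper": -1},{"rx": 0,"ry": 0,"rz": 0,"dx": 0,"dy": 0,"dz": 0,"gripper": -1}]'

```text
clock: 4.6
tcp_pos: [0.6089, -0.0388, 0.0913]
orientation: [2.786, -1.452, -0.0]
contact_force: [-0.0, 0.2, -0.2]
grip_width: -0.0001
gripper_force: 0.0
```

Request:
step_arm --moves '[{"rx": 0,"ry": 0,"rz": 0,"dx": 0,"dy": 0,"dz": 2,"gripper": -1},{"rx": 0,"ry": 0,"rz": 0,"dx": 0,"dy": 0,"dz": 0,"gripper": -1},{"rx": 0,"ry": 0,"rz": 0,"dx": 0,"dy": 0,"dz": 0,"gripper": -1}]'

```text
clock: 4.97
tcp_pos: [0.6093, -0.0389, 0.0896]
orientation: [-2.786, 1.452, -0.001]
contact_force: [0.2, -1.6, 3.3]
grip_width: -0.0
gripper_force: 1.1
```

Request:
step_arm --moves '[{"rx": 0,"ry": 0,"rz": 0,"dx": 0,"dy": 0,"dz": 1,"gripper": -1},{"rx": 0,"ry": 0,"rz": 0,"dx": 0,"dy": 0,"dz": 0,"gripper": -1},{"rx": 0,"ry": 0,"rz": 0,"dx": 0,"dy": 0,"dz": 0,"gripper": -1}]'

```text
clock: 5.35
tcp_pos: [0.6094, -0.0391, 0.0886]
orientation: [-2.785, 1.453, -0.001]
contact_force: [0.8, -1.9, 3.2]
grip_width: -0.0002
gripper_force: 2.0
```

Request:
step_arm --moves '[{"rx": 0,"ry": 0,"rz": 0,"dx": 0,"dy": 0,"dz": 1,"gripper": -1},{"rx": 0,"ry": 0,"rz": 0,"dx": 0,"dy": 0,"dz": 0,"gripper": -1},{"rx": 0,"ry": 0,"rz": 0,"dx": 0,"dy": 0,"dz": 0,"gripper": -1}]'

```text
clock: 5.72
tcp_pos: [0.6095, -0.0392, 0.0877]
orientation: [-2.785, 1.453, -0.002]
contact_force: [0.6, -1.8, 5.1]
grip_width: 0.0
gripper_force: 2.8
```

Request:
step_arm --moves '[{"rx": 0,"ry": 0,"rz": 0,"dx": 0,"dy": 0,"dz": 2,"gripper": -1},{"rx": 0,"ry": 0,"rz": 0,"dx": 0,"dy": 0,"dz": 0,"gripper": -1},{"rx": 0,"ry": 0,"rz": 0,"dx": 0,"dy": 0,"dz": 0,"gripper": -1}]'

```text
clock: 6.1
tcp_pos: [0.6099, -0.0393, 0.0861]
orientation: [-2.785, 1.453, -0.003]
contact_force: [0.3, -1.9, 9.2]
grip_width: 0.0003
gripper_force: 4.2
```

Effective stiffness is about 2 N/mm. I'll start dragging in small rows.

Request:
step_arm --moves '[{"rx": 0,"ry": 0,"rz": -2,"dx": 0,"dy": -4,"dz": 0,"gripper": -1},{"rx": 0,"ry": 0,"rz": -2,"dx": 0,"dy": -4,"dz": 0,"gripper": -1},{"rx": 0,"ry": 0,"rz": -2,"dx": 0,"dy": -4,"dz": 0,"gripper": -1},{"rx": 0,"ry": 0,"rz": -2,"dx": 0,"dy": -4,"dz": 0,"gripper": -1}]'

```text
clock: 6.6
tcp_pos: [0.6209, -0.0309, 0.0856]
orientation: [2.878, -1.254, -0.001]
contact_force: [-3.0, -5.2, 8.4]
grip_width: -0.0001
gripper_force: 4.4
```

```bash
cat >> h.py <<'E'
O0=np.array([.5384,.0653])
def stripe():
    M=masks(r.grab_frame("top"))["orange"].copy()
    yy,xx=np.mgrid[:384,:512]
    c=r.camera_info("top")
    # world xy at z=.06 for all pixels near the ring
    ys,xs=np.nonzero(M); P=np.array([at("top",(x,y),.06)[:2] for x,y in zip(xs,ys)])-O0
    d=np.hypot(*P.T);k=(d>.105)&(d<.14);a=np.arctan2(P[k,1],P[k,0])
    a0=np.angle(np.exp(1j*a).mean())
    return np.degrees(a0)%360,k.sum()
E
python3 -c "
from h import *
print(stripe(),r.get_obs()['contact_force'],r.get_obs()['tcp_pos'])"
```

```text
(np.float64(77.82748120421707), np.int64(58)) [-1.8481339  -4.646947    9.41124093] [ 0.62147512 -0.03037707  0.08569427]
```

Request:
step_arm --moves '[{"rx": 0,"ry": 0,"rz": -1.8,"dx": 0,"dy": -4,"dz": 0,"gripper": -1},{"rx": 0,"ry": 0,"rz": -1.8,"dx": 0,"dy": -4,"dz": 0,"gripper": -1},{"rx": 0,"ry": 0,"rz": -1.8,"dx": 0,"dy": -4,"dz": 0,"gripper": -1},{"rx": 0,"ry": 0,"rz": -1.8,"dx": 0,"dy": -4,"dz": 0.1,"gripper": -1},{"rx": 0,"ry": 0,"rz": -1.8,"dx": 0,"dy": -4,"dz": 0.1,"gripper": -1},{"rx": 0,"ry": 0,"rz": -1.8,"dx": 0,"dy": -4,"dz": 0.1,"gripper": -1}]'

```text
clock: 7.4
tcp_pos: [0.6373, -0.0129, 0.0852]
orientation: [2.983, -0.977, -0.001]
contact_force: [-1.8, -5.0, 8.6]
grip_width: 0.0003
gripper_force: 3.9
```

Request:
step_arm --moves '[{"rx": 0,"ry": 0,"rz": -1.8,"dx": 0,"dy": -4,"dz": 0.1,"gripper": -1},{"rx": 0,"ry": 0,"rz": -1.8,"dx": 0,"dy": -4,"dz": 0.1,"gripper": -1},{"rx": 0,"ry": 0,"rz": -1.8,"dx": 0,"dy": -4,"dz": 0.1,"gripper": -1},{"rx": 0,"ry": 0,"rz": -1.8,"dx": 0,"dy": -4,"dz": 0.1,"gripper": -1},{"rx": 0,"ry": 0,"rz": -1.8,"dx": 0,"dy": -4,"dz": 0.15,"gripper": -1},{"rx": 0,"ry": 0,"rz": -1.8,"dx": 0,"dy": -4,"dz": 0.15,"gripper": -1},{"rx": 0,"ry": 0,"rz": -1.8,"dx": 0,"dy": -4,"dz": 0.15,"gripper": -1},{"rx": 0,"ry": 0,"rz": -1.8,"dx": 0,"dy": -4,"dz": 0.15,"gripper": -1}]'

```text
clock: 8.4
tcp_pos: [0.6533, 0.015, 0.0841]
orientation: [3.083, -0.596, -0.001]
contact_force: [-0.9, -4.3, 7.4]
grip_width: -0.0001
gripper_force: 3.4
```

```bash
python3 -c "
from h import *
print(stripe(),r.get_obs()['contact_force'],r.get_obs()['tcp_pos'])"
```

```text
(np.float64(98.41539673846233), np.int64(66)) [-1.44807293 -3.12609638  7.46964061] [0.65362239 0.01579132 0.08420886]
```

Request:
step_arm --moves '[{"rx": 0,"ry": 0,"rz": 0,"dx": 0,"dy": 0,"dz": 1.2,"gripper": -1},{"rx": 0,"ry": 0,"rz": -1.8,"dx": 0,"dy": -4,"dz": 0.25,"gripper": -1},{"rx": 0,"ry": 0,"rz": -1.8,"dx": 0,"dy": -4,"dz": 0.25,"gripper": -1},{"rx": 0,"ry": 0,"rz": -1.8,"dx": 0,"dy": -4,"dz": 0.25,"gripper": -1},{"rx": 0,"ry": 0,"rz": -1.8,"dx": 0,"dy": -4,"dz": 0.25,"gripper": -1},{"rx": 0,"ry": 0,"rz": -1.8,"dx": 0,"dy": -4,"dz": 0.25,"gripper": -1},{"rx": 0,"ry": 0,"rz": -1.8,"dx": 0,"dy": -4,"dz": 0.25,"gripper": -1}]'

```text
clock: 9.32
tcp_pos: [0.661, 0.0372, 0.0818]
orientation: [3.124, -0.303, 0.0]
contact_force: [-1.0, -5.1, 9.2]
grip_width: 0.0002
gripper_force: 4.2
```

Request:
step_arm --moves '[{"rx": 0,"ry": 0,"rz": -1.8,"dx": 0,"dy": -4,"dz": 0.35,"gripper": -1},{"rx": 0,"ry": 0,"rz": -1.8,"dx": 0,"dy": -4,"dz": 0.3,"gripper": -1},{"rx": 0,"ry": 0,"rz": -1.8,"dx": 0,"dy": -4,"dz": 0.3,"gripper": -1},{"rx": 0,"ry": 0,"rz": -1.8,"dx": 0,"dy": -4,"dz": 0.3,"gripper": -1},{"rx": 0,"ry": 0,"rz": -1.8,"dx": 0,"dy": -4,"dz": 0.3,"gripper": -1},{"rx": 0,"ry": 0,"rz": -1.8,"dx": 0,"dy": -4,"dz": 0.3,"gripper": -1},{"rx": 0,"ry": 0,"rz": -1.8,"dx": 0,"dy": -4,"dz": 0.3,"gripper": -1},{"rx": 0,"ry": 0,"rz": -1.8,"dx": 0,"dy": -4,"dz": 0.3,"gripper": -1}]'

```text
clock: 10.32
tcp_pos: [0.6644, 0.069, 0.0797]
orientation: [3.138, 0.09, 0.002]
contact_force: [1.9, -4.9, 10.0]
grip_width: -0.0002
gripper_force: 4.3
```

```bash
python3 -c "
from h import *
print(stripe(),r.get_obs()['contact_force'],r.get_obs()['tcp_pos'])"
```

```text
(np.float64(122.85162017418276), np.int64(58)) [ 0.52084824 -4.85909029  8.67932895] [0.66435266 0.06984495 0.07970354]
```

Request:
step_arm --moves '[{"rx": 0,"ry": 0,"rz": -1.8,"dx": 0,"dy": -4,"dz": 0.3,"gripper": -1},{"rx": 0,"ry": 0,"rz": -1.8,"dx": 0,"dy": -4,"dz": 0.3,"gripper": -1},{"rx": 0,"ry": 0,"rz": -1.8,"dx": 0,"dy": -4,"dz": 0.3,"gripper": -1},{"rx": 0,"ry": 0,"rz": -1.8,"dx": 0,"dy": -4,"dz": 0.3,"gripper": -1},{"rx": 0,"ry": 0,"rz": -1.8,"dx": 0,"dy": -4,"dz": 0.3,"gripper": -1},{"rx": 0,"ry": 0,"rz": -1.8,"dx": 0,"dy": -4,"dz": 0.3,"gripper": -1},{"rx": 0,"ry": 0,"rz": -1.8,"dx": 0,"dy": -4,"dz": 0.3,"gripper": -1},{"rx": 0,"ry": 0,"rz": -1.8,"dx": 0,"dy": -4,"dz": 0.3,"gripper": -1},{"rx": 0,"ry": 0,"rz": -1.8,"dx": 0,"dy": -4,"dz": 0.3,"gripper": -1},{"rx": 0,"ry": 0,"rz": -1.8,"dx": 0,"dy": -4,"dz": 0.3,"gripper": -1}]'

```text
clock: 11.62
tcp_pos: [0.6571, 0.1082, 0.077]
orientation: [3.085, 0.58, 0.003]
contact_force: [2.3, -4.7, 8.4]
grip_width: -0.0002
gripper_force: 4.3
```

Request:
step_arm --moves '[{"rx": 0,"ry": 0,"rz": -1.8,"dx": 0,"dy": -4,"dz": 0.5,"gripper": -1},{"rx": 0,"ry": 0,"rz": -1.8,"dx": 0,"dy": -4,"dz": 0.3,"gripper": -1},{"rx": 0,"ry": 0,"rz": -1.8,"dx": 0,"dy": -4,"dz": 0.3,"gripper": -1},{"rx": 0,"ry": 0,"rz": -1.8,"dx": 0,"dy": -4,"dz": 0.3,"gripper": -1},{"rx": 0,"ry": 0,"rz": -1.8,"dx": 0,"dy": -4,"dz": 0.3,"gripper": -1},{"rx": 0,"ry": 0,"rz": -1.8,"dx": 0,"dy": -4,"dz": 0.3,"gripper": -1},{"rx": 0,"ry": 0,"rz": -1.8,"dx": 0,"dy": -4,"dz": 0.3,"gripper": -1},{"rx": 0,"ry": 0,"rz": -1.8,"dx": 0,"dy": -4,"dz": 0.3,"gripper": -1},{"rx": 0,"ry": 0,"rz": -1.8,"dx": 0,"dy": -4,"dz": 0.3,"gripper": -1},{"rx": 0,"ry": 0,"rz": -1.8,"dx": 0,"dy": -4,"dz": 0.3,"gripper": -1}]'

```text
clock: 12.88
tcp_pos: [0.6379, 0.1433, 0.0739]
orientation: [2.956, 1.056, 0.004]
contact_force: [3.5, -4.9, 9.1]
grip_width: 0.0001
gripper_force: 4.6
```

```bash
python3 -c "
from h import *
print(stripe(),r.get_obs()['contact_force'],r.get_obs()['tcp_pos'])"
```

```text
(np.float64(158.49116287399107), np.int64(56)) [ 2.12158094 -3.87358165  9.52631416] [0.63745557 0.1440173  0.07389187]
```

Request:
step_arm --moves '[{"rx": 0,"ry": 0,"rz": -1.8,"dx": 0,"dy": -4,"dz": 0.3,"gripper": -1},{"rx": 0,"ry": 0,"rz": -1.8,"dx": 0,"dy": -4,"dz": 0.3,"gripper": -1},{"rx": 0,"ry": 0,"rz": -1.8,"dx": 0,"dy": -4,"dz": 0.3,"gripper": -1},{"rx": 0,"ry": 0,"rz": -1.8,"dx": 0,"dy": -4,"dz": 0.3,"gripper": -1},{"rx": 0,"ry": 0,"rz": -1.8,"dx": 0,"dy": -4,"dz": 0.3,"gripper": -1},{"rx": 0,"ry": 0,"rz": -1.8,"dx": 0,"dy": -4,"dz": 0.25,"gripper": -1},{"rx": 0,"ry": 0,"rz": -1.8,"dx": 0,"dy": -4,"dz": 0.25,"gripper": -1},{"rx": 0,"ry": 0,"rz": -1.8,"dx": 0,"dy": -4,"dz": 0.25,"gripper": -1}]'

```text
clock: 13.92
tcp_pos: [0.6154, 0.1658, 0.0718]
orientation: [2.8, 1.418, 0.004]
contact_force: [3.5, -4.9, 10.3]
grip_width: 0.0003
gripper_force: 4.9
```

```bash
python3 -c "
from h import *
f=r.grab_frame('top');cv2.imwrite('pics/t2.png',cv2.resize(f[120:320,120:360],None,fx=3,fy=3))
print(stripe(),r.get_obs()['contact_force'],r.get_obs()['tcp_pos'])"
```

```text
(np.float64(173.1116747489198), np.int64(53)) [ 2.19160078 -4.03605644 10.95176962] [0.61493959 0.1661682  0.07175118]
```

View pics/t2.png

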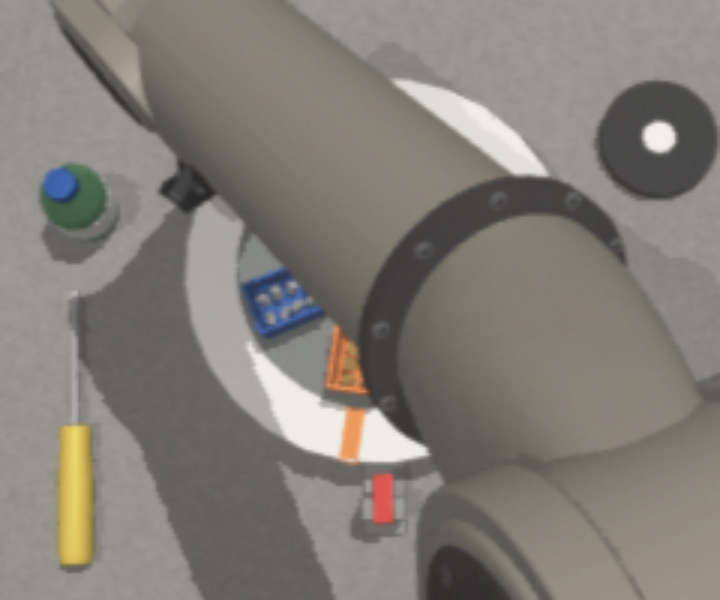

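The stripe (352,435 in the crop) is about 9° short of the pointer (383,498). I'll do five more rows and then check.

Request:
step_arm --moves '[{"rx": 0,"ry": 0,"rz": -1.8,"dx": 0,"dy": -4,"dz": 0.15,"gripper": -1},{"rx": 0,"ry": 0,"rz": -1.8,"dx": 0,"dy": -4,"dz": 0.15,"gripper": -1},{"rx": 0,"ry": 0,"rz": -1.8,"dx": 0,"dy": -4,"dz": 0.15,"gripper": -1},{"rx": 0,"ry": 0,"rz": -1.8,"dx": 0,"dy": -4,"dz": 0.15,"gripper": -1},{"rx": 0,"ry": 0,"rz": 0,"dx": 0,"dy": 0,"dz": 0,"gripper": -1}]'

```text
clock: 14.65
tcp_pos: [0.6017, 0.1749, 0.0711]
orientation: [2.706, 1.591, 0.004]
contact_force: [3.2, -4.8, 10.9]
grip_width: 0.0
gripper_force: 4.9
```

```bash
python3 -c "
from h import *
print(stripe(),stripe(),r.get_obs()['contact_force'],r.get_obs()['tcp_pos'])"
```

```text
(np.float64(180.10905178307334), np.int64(33)) (np.float64(180.07021708213404), np.int64(34)) [ 2.68096409 -4.27759551 10.38652078] [0.60178122 0.17489259 0.07108255]
```

Request:
step_arm --moves '[{"rx": 0,"ry": 0,"rz": 0,"dx": 0,"dy": 0,"dz": -5,"gripper": -1},{"rx": 0,"ry": 0,"rz": 0,"dx": 0,"dy": 0,"dz": -15,"gripper": -1},{"rx": 0,"ry": 0,"rz": 0,"dx": 0,"dy": 0,"dz": -40,"gripper": -1},{"rx": 0,"ry": 0,"rz": 0,"dx": 40,"dy": 0,"dz": -40,"gripper": -1},{"rx": 0,"ry": 0,"rz": 0,"dx": 40,"dy": 0,"dz": 0,"gripper": -1},{"rx": 0,"ry": 0,"rz": 0,"dx": 40,"dy": 0,"dz": 0,"gripper": -1},{"rx": 0,"ry": 0,"rz": 0,"dx": 40,"dy": 0,"dz": 0,"gripper": -1}]'

```text
clock: 15.62
tcp_pos: [0.6772, 0.3172, 0.1698]
orientation: [-2.706, -1.593, 0.002]
contact_force: [0.7, 0.6, 0.5]
grip_width: -0.0001
gripper_force: 0.0
```

```bash
python3 -c "
from h import *
f=r.grab_frame('top');cv2.imwrite('pics/t3.png',cv2.resize(f[200:320,180:320],None,fx=5,fy=5,interpolation=cv2.INTER_CUBIC))
g=r.grab_frame('scene');cv2.imwrite('pics/s3.png',g)
print(stripe(),r.get_obs()['contact_force'],r.get_obs()['tcp_pos'])"
```

```text
Traceback (most recent call last):
  File "h.py", line 23, in stripe
    ys,xs=np.nonzero(M); P=np.array([at("top",(x,y),.06)[:2] for x,y in zip(xs,ys)])-O0
                           ~~~~~~~~~~~~~~~~~~~~~~~~~~~~~~~~~~~~~~~~~~~~~~~~~~~~~~~~~^~~
ValueError: operands could not be broadcast together with shapes (0,) (2,)
```

View pics/t3.png

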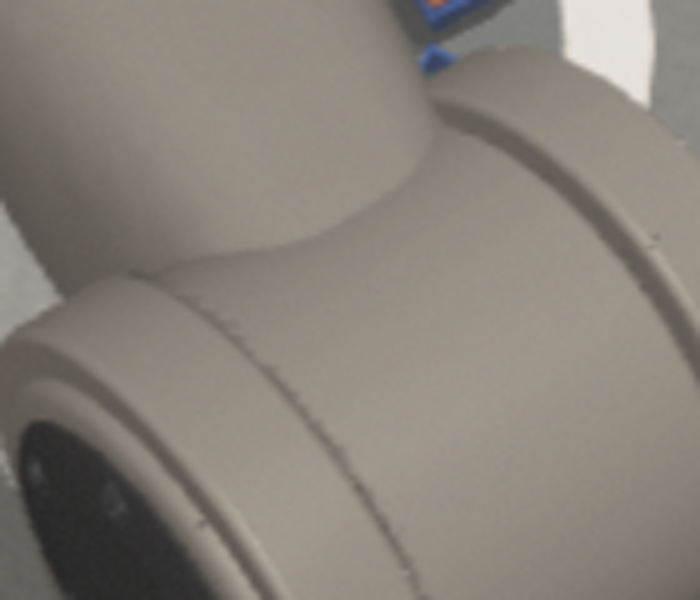

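The arm hides the stripe, so I'll go over to the lever side at height and look from there.

Request:
step_arm --moves '[{"rx": 0,"ry": 0,"rz": 0,"dx": 0,"dy": 0,"dz": -40,"gripper": -1},{"rx": 0,"ry": 0,"rz": 0,"dx": 0,"dy": 0,"dz": -40,"gripper": -1},{"rx": 0,"ry": 0,"rz": 0,"dx": -49.5,"dy": 8.9,"dz": 0,"gripper": -1},{"rx": 0,"ry": 0,"rz": 0,"dx": -49.5,"dy": 8.9,"dz": 0,"gripper": -1},{"rx": 0,"ry": 0,"rz": 0,"dx": -49.5,"dy": 8.9,"dz": 0,"gripper": -1},{"rx": 0,"ry": 0,"rz": 0,"dx": -49.5,"dy": 8.9,"dz": 0,"gripper": -1},{"rx": 0,"ry": 0,"rz": 0,"dx": -49.5,"dy": 8.9,"dz": 0,"gripper": -1},{"rx": 0,"ry": 0,"rz": 0,"dx": -49.5,"dy": 8.9,"dz": 0,"gripper": -1},{"rx": 0,"ry": 0,"rz": 0,"dx": -49.5,"dy": 8.9,"dz": 0,"gripper": -1},{"rx": 0,"ry": 0,"rz": 0,"dx": -49.5,"dy": 8.9,"dz": 0,"gripper": -1},{"rx": 0,"ry": 0,"rz": 0,"dx": -49.5,"dy": 8.9,"dz": 0,"gripper": -1},{"rx": 0,"ry": 0,"rz": 0,"dx": -49.5,"dy": 8.9,"dz": 0,"gripper": -1},{"rx": 0,"ry": 0,"rz": 0,"dx": -49.5,"dy": 8.9,"dz": 0,"gripper": -1},{"rx": 0,"ry": 0,"rz": 0,"dx": -49.5,"dy": 8.9,"dz": 0,"gripper": -1},{"rx": 0,"ry": 0,"rz": 0,"dx": -49.5,"dy": 8.9,"dz": 0,"gripper": -1},{"rx": 0,"ry": 0,"rz": 0,"dx": -49.5,"dy": 8.9,"dz": 0,"gripper": -1},{"rx": 0,"ry": 0,"rz": 0,"dx": 0,"dy": 0,"dz": 0,"gripper": -1}]'

```text
clock: 17.9
tcp_pos: [0.4456, -0.3552, 0.2492]
orientation: [-2.715, -1.58, 0.005]
contact_force: [0.6, 0.9, 0.1]
grip_width: -0.0001
gripper_force: 0.0
```

```bash
python3 -c "
from h import *
f=r.grab_frame('top');cv2.imwrite('pics/t4.png',cv2.resize(f[150:310,170:350],None,fx=4,fy=4,interpolation=cv2.INTER_CUBIC)[:600])
M=masks(f);print(r.get_obs()['tcp_pos'],r.get_obs()['joints'])
R=M['red'].copy();R[:278]=0;R[295:]=0;R[:,:235]=0;R[:,262:]=0;print(cen(R))
print(stripe())"
```

```text
[ 0.44721941 -0.35227597  0.24936419] [ 0.95279367  0.3520386  -0.49513969  1.78935509  0.19061829  1.04937657
 -0.12511556]
(array([247.02631579, 285.89473684]), 76)
(np.float64(180.30476444462056), np.int64(60))
```

View pics/t4.png

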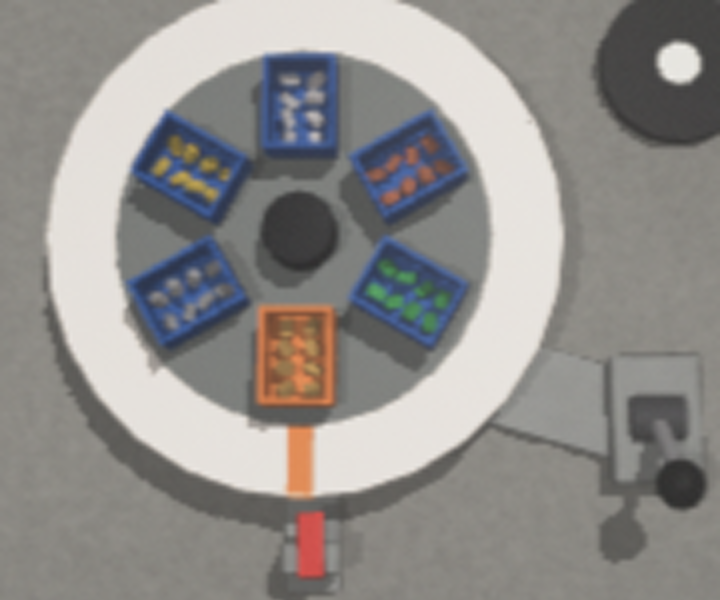

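Run:
```python
from h import *
for n in("top","scene"):
    f=r.grab_frame(n);M=masks(f);k,l,st,_=cv2.connectedComponentsWithStats(M["white"].astype(np.uint8))
    yy,xx=np.mgrid[:384,:512];i=l[209,300] if n=="top" else l[238,260]
    c=max(cv2.findContours((l==i).astype(np.uint8),0,1)[0],key=len);h=cv2.convexHull(c)
    W=np.array([at(n,p[0],.055)[:2] for p in h]);s=np.linalg.lstsq(np.c_[2*W,np.ones(len(W))],(W**2).sum(1),rcond=None)[0];o=s[:2]
    def reg(m,p,rad,z):
        q=proj(n,[*p,z])[0];w=m&(np.hypot(xx-q[0],yy-q[1])<rad);c,k=cen(w);return at(n,c,z)[:2],k
    P,kp=reg(M["red"],(.373,.058),14,.054)
    O,ko=reg(M["orange"],(.413,.063),8 if n=="top" else 6,.056)
    d=(o-P)/np.linalg.norm(o-P);v=O-o
    print(n,"c",o,"P",P,kp,"O",O,ko,"along",v@d,"lat",d[0]*v[1]-d[1]*v[0],"yaw",np.arctan2(d[1],d[0]))
B=stand(.0424,O0,[-.1,-.19,0])
print(proj("top",[stand(.0424,O0,[-.1+a,-.19+b,.025]) for a in(-.035,.035) for b in(-.025,.025)]))
```

```text
top c [0.53839995 0.06528651] P [0.37268519 0.05829086] 76 O [0.41605932 0.06470223] 52 along -0.12225640229048235 lat 0.004576263103549576 yaw 0.04218995912963131
scene c [0.53672924 0.06144782] P [0.37647982 0.05690484] 40 O [0.41748104 0.06220673] 46 along -0.11917879738597742 lat 0.004137868941014897 yaw 0.02834187981460392
[[346.10695633 269.62058066]
 [323.05829819 270.07663134]
 [344.38843331 237.44393891]
 [321.61448401 237.90311339]]
```

Both cameras put the stripe 4 to 5 mm off sideways, inside the 9 mm limit, and the lever block edges confirm the yaw. Next is the lever: I'll straddle the knob with half-open fingers and push with the rear one.

Request:
step_arm --moves '[{"rx": 0,"ry": 0,"rz": -10.6,"dx": 0,"dy": 0,"dz": 0,"gripper": 0.3},{"rx": 0,"ry": 0,"rz": -10.6,"dx": 0,"dy": 0,"dz": 0,"gripper": 0.3},{"rx": 0,"ry": 0,"rz": -10.6,"dx": 0,"dy": 0,"dz": 0,"gripper": 0.3},{"rx": 0,"ry": 0,"rz": 0,"dx": 37,"dy": -4.3,"dz": 0,"gripper": 0.3},{"rx": 0,"ry": 0,"rz": 0,"dx": 37,"dy": -4.3,"dz": 0,"gripper": 0.3},{"rx": 0,"ry": 0,"rz": 0,"dx": 37,"dy": -4.3,"dz": 0,"gripper": 0.3},{"rx": 0,"ry": 0,"rz": 0,"dx": 37,"dy": -4.3,"dz": 0,"gripper": 0.3},{"rx": 0,"ry": 0,"rz": 0,"dx": 37,"dy": -4.3,"dz": 0,"gripper": 0.3},{"rx": 0,"ry": 0,"rz": 0,"dx": 37,"dy": -4.3,"dz": 0,"gripper": 0.3},{"rx": 0,"ry": 0,"rz": 0,"dx": 0,"dy": 0,"dz": 40,"gripper": 0.3},{"rx": 0,"ry": 0,"rz": 0,"dx": 0,"dy": 0,"dz": 30,"gripper": 0.3},{"rx": 0,"ry": 0,"rz": 0,"dx": 0,"dy": 0,"dz": 0,"gripper": 0.3},{"rx": 0,"ry": 0,"rz": 0,"dx": 0,"dy": 0,"dz": 0,"gripper": 0.3}]'

```text
clock: 19.73
tcp_pos: [0.4142, -0.1293, 0.1808]
orientation: [2.166, 2.275, 0.001]
contact_force: [0.6, -1.0, -0.6]
grip_width: 0.0555
gripper_force: 0.0
```

```bash
python3 -c "
from h import *
o=r.get_obs();print(o['tcp_pos'],o['orientation'],o['grip_width'],o['joints'])
print(proj('scene',[stand(.0424,O0,[-.1385,-.19,.092]),o['tcp_pos']]))
f=r.grab_frame('scene');cv2.imwrite('pics/s5.png',cv2.resize(f[60:210,160:340],None,fx=4,fy=4,interpolation=cv2.INTER_CUBIC))"
```

```text
[ 0.41417057 -0.12933107  0.18081269] [2.16568798e+00 2.27451053e+00 9.10791953e-04] 0.05545390324932335 [ 0.81331291  0.25146688 -0.73251958  2.14142736  0.22902168  0.82350877
 -0.01128117]
[[236.55216647 132.92947266]
 [234.50160457 111.26526477]]
```

View pics/s5.png

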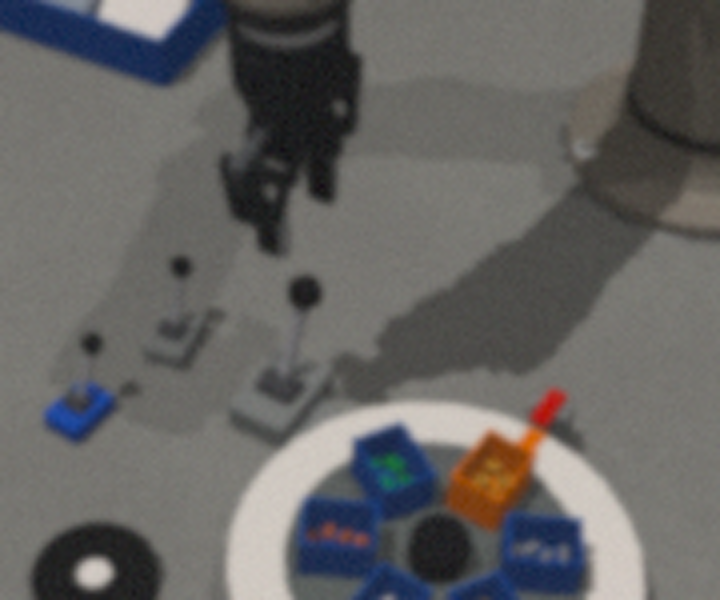

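The picture shows the knob at crop (305,292), which matches the prediction, with the fingers above it and straddling fore and aft. Descending.

Request:
step_arm --moves '[{"rx": 0,"ry": 0,"rz": 0,"dx": 0,"dy": -4,"dz": 10,"gripper": 0.3},{"rx": 0,"ry": 0,"rz": 0,"dx": 0,"dy": 0,"dz": 20,"gripper": 0.3},{"rx": 0,"ry": 0,"rz": 0,"dx": 0,"dy": 0,"dz": 20,"gripper": 0.3},{"rx": 0,"ry": 0,"rz": 0,"dx": 0,"dy": 0,"dz": 10,"gripper": 0.3},{"rx": 0,"ry": 0,"rz": 0,"dx": 0,"dy": 0,"dz": 0,"gripper": 0.3}]'

```text
clock: 20.4
tcp_pos: [0.4092, -0.13, 0.1195]
orientation: [-2.167, -2.273, 0.001]
contact_force: [0.7, 0.4, 0.8]
grip_width: 0.0558
gripper_force: 0.0
```

Request:
step_arm --moves '[{"rx": 0,"ry": 0,"rz": 0,"dx": 0,"dy": 0,"dz": 10,"gripper": 0.3},{"rx": 0,"ry": 0,"rz": 0,"dx": 0,"dy": 0,"dz": 8,"gripper": 0.3},{"rx": 0,"ry": 0,"rz": 0,"dx": 0,"dy": 5,"dz": 0,"gripper": 0.3},{"rx": 0,"ry": 0,"rz": 0,"dx": 0,"dy": 5,"dz": 0,"gripper": 0.3},{"rx": 0,"ry": 0,"rz": 0,"dx": 0,"dy": 5,"dz": 0,"gripper": 0.3},{"rx": 0,"ry": 0,"rz": 0,"dx": 0,"dy": 5,"dz": 0,"gripper": 0.3}]'

```text
clock: 21.15
tcp_pos: [0.4294, -0.1293, 0.1018]
orientation: [-2.168, -2.273, 0.001]
contact_force: [-1.9, 0.2, 2.3]
grip_width: 0.0558
gripper_force: 1.0
```

Request:
step_arm --moves '[{"rx": 0,"ry": 0,"rz": 0,"dx": 0,"dy": 5,"dz": 0,"gripper": 0.3},{"rx": 0,"ry": 0,"rz": 0,"dx": 0,"dy": 5,"dz": 0,"gripper": 0.3},{"rx": 0,"ry": 0,"rz": 0,"dx": 0,"dy": 5,"dz": 0,"gripper": 0.3},{"rx": 0,"ry": 0,"rz": 0,"dx": 0,"dy": 5,"dz": 0,"gripper": 0.3},{"rx": 0,"ry": 0,"rz": 0,"dx": 0,"dy": 5,"dz": 0,"gripper": 0.3},{"rx": 0,"ry": 0,"rz": 0,"dx": 0,"dy": 5,"dz": 0,"gripper": 0.3},{"rx": 0,"ry": 0,"rz": 0,"dx": 0,"dy": 5,"dz": 0,"gripper": 0.3},{"rx": 0,"ry": 0,"rz": 0,"dx": 0,"dy": 5,"dz": 0,"gripper": 0.3}]'

```text
clock: 22.15
tcp_pos: [0.4699, -0.1272, 0.1018]
orientation: [2.168, 2.274, 0.0]
contact_force: [-0.9, -0.4, 0.6]
grip_width: 0.0555
gripper_force: 0.4
```

Request:
step_arm --moves '[{"rx": 0,"ry": 0,"rz": 0,"dx": 0,"dy": 5,"dz": 0,"gripper": 0.3},{"rx": 0,"ry": 0,"rz": 0,"dx": 0,"dy": 5,"dz": 0,"gripper": 0.3},{"rx": 0,"ry": 0,"rz": 0,"dx": 0,"dy": 5,"dz": 0,"gripper": 0.3},{"rx": 0,"ry": 0,"rz": 0,"dx": 0,"dy": 5,"dz": 0,"gripper": 0.3},{"rx": 0,"ry": 0,"rz": 0,"dx": 0,"dy": 3,"dz": 0,"gripper": 0.3},{"rx": 0,"ry": 0,"rz": 0,"dx": 0,"dy": 0,"dz": 0,"gripper": 0.3}]'

```text
clock: 22.9
tcp_pos: [0.4929, -0.1261, 0.1019]
orientation: [2.167, 2.274, 0.001]
contact_force: [-0.1, 0.1, -0.0]
grip_width: 0.0556
gripper_force: 0.0
```

Request:
step_arm --moves '[{"rx": 0,"ry": 0,"rz": 0,"dx": 0,"dy": 2,"dz": 0,"gripper": 0.3},{"rx": 0,"ry": 0,"rz": 0,"dx": 0,"dy": 2,"dz": 0,"gripper": 0.3},{"rx": 0,"ry": 0,"rz": 0,"dx": 0,"dy": 0,"dz": 0,"gripper": 0.3}]'

```text
clock: 23.28
tcp_pos: [0.4966, -0.126, 0.1018]
orientation: [2.168, 2.274, 0.0]
contact_force: [0.2, -0.4, -1.0]
grip_width: 0.0554
gripper_force: 0.2
```

Request:
step_arm --moves '[{"rx": 0,"ry": 0,"rz": 0,"dx": 0,"dy": 1.5,"dz": 0,"gripper": 0.3},{"rx": 0,"ry": 0,"rz": 0,"dx": 0,"dy": 1.5,"dz": 0,"gripper": 0.3},{"rx": 0,"ry": 0,"rz": 0,"dx": 0,"dy": 0,"dz": 0,"gripper": 0.3}]'

```text
clock: 23.65
tcp_pos: [0.4996, -0.1259, 0.1018]
orientation: [2.168, 2.274, 0.0]
contact_force: [-0.1, -0.8, -0.2]
grip_width: 0.0556
gripper_force: 0.3
```

Request:
step_arm --moves '[{"rx": 0,"ry": 0,"rz": 0,"dx": 0,"dy": 2,"dz": 0,"gripper": 0.3},{"rx": 0,"ry": 0,"rz": 0,"dx": 0,"dy": 0,"dz": 0,"gripper": 0.3},{"rx": 0,"ry": 0,"rz": 0,"dx": 0,"dy": 0,"dz": 0,"gripper": 0.3}]'

```text
clock: 24.02
tcp_pos: [0.5005, -0.1259, 0.1016]
orientation: [-2.167, -2.273, 0.002]
contact_force: [-5.8, 0.0, 2.1]
grip_width: 0.0556
gripper_force: 2.6
```

At the stop (5.8 N). I'll back off, lift and check.

Request:
step_arm --moves '[{"rx": 0,"ry": 0,"rz": 0,"dx": 0,"dy": -5,"dz": 0,"gripper": 0.3},{"rx": 0,"ry": 0,"rz": 0,"dx": 0,"dy": -6,"dz": 0,"gripper": 0.3},{"rx": 0,"ry": 0,"rz": 0,"dx": 0,"dy": 0,"dz": 0,"gripper": 0.3},{"rx": 0,"ry": 0,"rz": 0,"dx": 0,"dy": 0,"dz": -10,"gripper": 0.3},{"rx": 0,"ry": 0,"rz": 0,"dx": 0,"dy": 0,"dz": -30,"gripper": 0.3},{"rx": 0,"ry": 0,"rz": 0,"dx": 0,"dy": 0,"dz": -40,"gripper": 0.3},{"rx": 0,"ry": 0,"rz": 0,"dx": 0,"dy": 0,"dz": -40,"gripper": 0.3},{"rx": 0,"ry": 0,"rz": 0,"dx": -50,"dy": 0,"dz": -20,"gripper": 0.3},{"rx": 0,"ry": 0,"rz": 0,"dx": -50,"dy": 0,"dz": 0,"gripper": 0.3},{"rx": 0,"ry": 0,"rz": 0,"dx": -50,"dy": 0,"dz": 0,"gripper": 0.3},{"rx": 0,"ry": 0,"rz": 0,"dx": -50,"dy": 0,"dz": 0,"gripper": 0.3},{"rx": 0,"ry": 0,"rz": 0,"dx": 0,"dy": 0,"dz": 0,"gripper": 0.3},{"rx": 0,"ry": 0,"rz": 0,"dx": 0,"dy": 0,"dz": 0,"gripper": 0.3}]'

```text
clock: 25.65
tcp_pos: [0.5003, -0.3254, 0.2422]
orientation: [2.167, 2.274, 0.002]
contact_force: [0.1, 0.0, -0.1]
grip_width: 0.0555
gripper_force: 0.0
```

```bash
python3 -c "
from h import *
f=r.grab_frame('top');cv2.imwrite('pics/t6.png',cv2.resize(f[150:310,170:420],None,fx=3,fy=3,interpolation=cv2.INTER_CUBIC))
print(stripe(),proj('top',stand(.0424,O0,[-.0616,-.19,.092])),r.get_obs()['tcp_pos'],r.get_obs()['qvel'].max())"
```

```text
(np.float64(180.30476444462056), np.int64(60)) [[337.73315531 232.66239115]] [ 0.50048207 -0.32443319  0.24228466] 0.00450257024925446
```

View pics/t6.png

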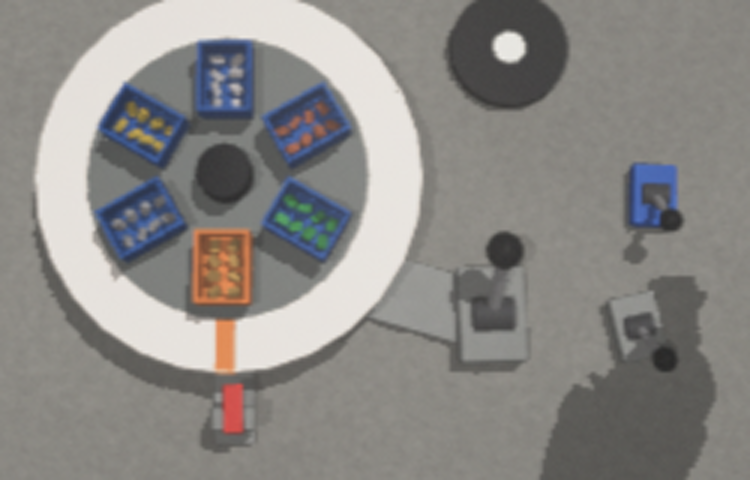

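The knob is at its end position (crop 505,250, as predicted). The stripe hasn't moved and still stands at the pointer.

```bash
python3 -c "
from bench import r
print(r.hand_in())"
```

```text
the job is handed in; nothing more can be done
None
```

I handed the job in at about 26 s of the 72 s (no verdict came back): the orange stripe measured 4–5 mm sideways of the pointer (limit 9 mm), the lever is against its stop, and the forces read stayed near 12 N on the carousel and 6 N on the lever.

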